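# Hold the filling funnel over the jar on the scale

### The job

Take the steel funnel by its red handle, draw it straight out of its slotted rack and carry it over the row of tall jars to the open jar on the scale. Finish while holding it there, still and level, with the spout centred a centimetre or two above the jar's mouth and the red handle pointing straight out over the scale's display side (square to the scale); do not put it down or let go. Never touch the open jar or the scale, which is already zeroed for filling, and leave all the other jars and things where they are.

Things in the scene. Friction and masses are not known exactly. Their poses are not given: they have to be found in the camera images.
- funnel: Loose steel funnel, 80 to 160 g. Origin: centre of the spout's lower opening, its lowest point; z up its axis. Spout 30 mm wide, cone to 72 mm at z 55 mm, round flange 100 mm wide at z 55 to 59 mm. Red bar handle along its own -x, 16 mm wide (y), z 55 to 73 mm, from 40 to 128 mm off the axis. At first it hangs by the flange in the rack, handle out of the open front.
- funnel_grip (a point): Good grasp point in the middle of the red handle: 95 mm from the funnel's axis (funnel x = -95 mm, z = 64 mm). Grasp from above, fingers closing across the 16 mm width.
- rack: Fixed plywood stand with a channel for the funnel. Origin: on the table under the channel; x runs along it to its closed back (stop at 75 mm); it is open at -x. Side panels x -35 to 75 mm, |y| 53.5 to 65.5 mm, 135 mm high. The funnel's axis starts at x 0 to 20 mm, y about 0, its origin at z 65 mm. The rack is left or right of the tray, the scale on the other side.
- rack_mouth (a point): Point on the channel's centreline at its open front (rack x = -35 mm) and at the height of the ledges (120 mm) that the flange rests on. Ledges reach in to |y| = 38 mm; lips above them (z 129 to 135 mm, in to |y| = 40 mm) bar lifting until the funnel's axis is drawn out to rack x = -70 mm or further. Play: 3.5 mm each side, 5 mm above the flange.
- scale: Fixed white electronic counter scale, 200 mm (x) by 220 mm (y), steel pan with its top at 55 mm. Origin: on the table under its centre. Its own -x side is the display side (black strip with green window), facing the robot, turned by its yaw.
- jar: Open empty glass jar with an orange sealing ring near the rim, 80 mm diameter (84 mm at the ring), 100 mm high, standing loose on the scale's pan. Origin at the centre of its underside; z up.
- jar_mouth (a point): Centre of the open jar's mouth, level with its rim, 155 mm above the table; the mouth is 70 mm wide inside.
- tray: Fixed flat black tray 370 mm (x) by 105 mm (y), 5 mm thick with 10 mm edges, between rack and scale, carrying the row of four tall jars along its own x. Origin: on the table under its centre.
- full0: tall full jar with a brass lid, loose bystander, 72 mm diameter, 165 mm high, origin at the centre of its underside; it stands on the tray, its top 170 mm above the table
- full1: tall full jar with a brass lid, loose bystander, 72 mm diameter, 165 mm high, origin at the centre of its underside; it stands on the tray, its top 170 mm above the table
- full2: tall full jar with a brass lid, loose bystander, 72 mm diameter, 165 mm high, origin at the centre of its underside; it stands on the tray, its top 170 mm above the table
- full3: tall full jar with a brass lid, loose bystander, 72 mm diameter, 165 mm high, origin at the centre of its underside; it stands on the tray, its top 170 mm above the table
- honey: Small amber jar, loose bystander, 52 mm diameter, 75 mm high, origin at the centre of its underside.
- shaker: Steel shaker, loose bystander, 44 mm diameter, 85 mm high, origin at the centre of its underside.
- olives: Small white bowl, loose bystander, 110 mm diameter, 45 mm high, origin at the centre of its underside.
Mind the look-alikes: they are no part of the job. What is shaped like the funnel but purple is not meant.

How it is judged:
By the outcome, as a careful person would: the job done as asked, in the order asked, and still so for the second after the job is handed in, while the arm keeps its last pose, push and grip.
It also fails if it takes over 50 s, if anything falls off the work surface, if the arm or the gripper's body presses on something with over 40 N, if the wrist force passes 120 N, or if a joint passes its speed limit or range.

### The arm

A 6-joint arm with a two-finger parallel gripper is mounted at the origin on the work surface. World frame = base frame: x ahead of the robot, y to its left, z up, the work surface at z = 0. Lengths are in m, angles in degrees, forces in N, time in s.
With the tool pointing down it reaches from about 0.425 to 0.95 m from the base axis. Payload 14.7 kg.
Tool frame: the origin (TCP) lies at the very end of the fingers, on their centre line; the grasp point (between the pads) lies 19 mm behind it (manip.grasp_offset is the z of the grasp point in the tool frame, in m); z points along the fingers, y is the line along which they close (so a half turn about z gives the same grasp; the last joint's range is limited). The gripper opens to 85 mm and grips with 20 to 120 N. Pads are 22 mm wide; open, the fingers measure 114 mm over their backs; the gripper's body (76 mm by 85 mm) begins 54 mm behind the grasp point. The pads swing forward as they close: fully open they stand 13 mm farther back than shut.
Start: joints at [66.085, 27.513, 91.461, -0, 61.026, -2.67], TCP at [0.236, 0.606, 0.231] pointing down, gripper open.
Joint ranges: [-157.49, 157.49], [-46.99, 117.5], [13.45, 153.17], [-89.5, 269.5], [5.16, 153.95], [-167.48, 167.48]. Speed limits (degrees/s): [108.29, 108.29, 136.94, 172.46, 172.46, 172.46].

### API

Orientations are given as [roll, pitch, yaw] about the fixed x, y, z axes, in that order (R = Rz(yaw) Ry(pitch) Rx(roll)).
In Python, from cell import get_obs, viewer, ticket, manip gives the robot as it stands. The module is installed in compiled form; this text tells all that it offers.
- The arm moves only by the tool jog_arm, never from a script. Its argument "deltas" is a list that holds one entry, the list of rows, each a list of 5 numbers: the shift along the tool's x, y, z in mm, then the turn about the tool's z in degrees, then the opening, from 0 (shut) to 1 (fully open). A call has 1 to 8 rows; each row is the pose to reach, as a shift and turn from the pose commanded when the call began, along the tool's axes at that moment; what a row does not reach only later rows make up. A row lasts 1/12 s, in which the tool goes at most 41.7 mm and 7.16 degrees, less where a joint would pass 70% of its speed; a pose out of reach is approached as far as the arm can. A call with a gripper value outside its range is refused whole. The fingers move at their own pace and stop on an object; the grip force is fixed at half the most. Time passes only in rows, so rows that repeat a pose let the fingers close. It gives the time, the measured TCP pose, the force, the opening and the grip force at its end, in the units of the state.
- get_obs(): the state, without advancing time (a new reading comes with each control period).
- viewer.capture(name): name is "scene" or "top" or "wrist"; returns a dict with "frame" (420x560x3 uint8, blue, green, red), "range_z" (420x560 float32, m along the optical axis (not along the pixel's ray), 0 where there is no reading), "fovy" (degrees; the focal length in pixels is half the picture's height over the tangent of half this angle, whatever the lens; pixels are square), "cx", "cy" (the principal point, pixels), "view" (4x4, takes a point from world to camera coordinates); the wrist camera has in their place "T_tool_cam" (4x4, takes a point from camera to tool coordinates, whose origin is the TCP and whose axes are the flange's). Camera axes: x right, y down, z forward; pixel columns grow to the right and rows downward; lengths in m; the calibration is good to about 2 mm. A picture is of the moment at which its call begins: read the wrist's pose just before it.
- ticket.sign_off(): hands the job in; it is judged then, once.
The state is a dict: "clock": time; "q": joint angles; "qd": joint speeds; "joint_torque": joint torques, N m; "ee_pos": TCP position; "eef_rot": TCP orientation; "contact_force": force on the tool from outside, world axes, zero at the start; "wrist_torque": the same for the moment, N m; "gripper_width": finger opening in m; "gripper_force": force on a finger pad.
Only numpy, scipy, OpenCV 4.12 (cv2) and the standard library are available. Lean on these libraries where they do the work, as an engineer would, in place of code of your own. Each camera call takes 0.05 s, during which the arm holds its last target. There are 200 camera calls.

## Working session

There is one attempt and no reset: what is moved stays moved. The work goes in short steps, Python scripts to look and compute and a tool call to move; the robot and the scene stay as the last step left them, time stands still between calls to the robot, and variables do not carry over. Pictures are saved under pics/ and viewed, at most 10 in all, crops included, and the job is handed in when it is done.

Besides the shell and the picture viewer there is one more tool, called after ">>>" as name(argument=value, ...), one argument or row to a line, values as JSON. jog_arm: Moves the arm, as the interface text tells. Its arguments: {"type":"object","properties":{"deltas":{"type":"array"}},"required":["deltas"]}

```bash
mkdir -p pics; cat > h.py <<'E'
import numpy as np, cv2
from cell import get_obs, viewer, ticket, manip
def cap(n):
    o=get_obs(); d=viewer.capture(n); d['f']=210/np.tan(np.radians(d['fovy']/2)); d['obs']=o; return d
def T_wc(d):
    if 'view' in d: return np.linalg.inv(d['view'])
    from scipy.spatial.transform import Rotation as R
    T=np.eye(4); T[:3,:3]=R.from_euler('xyz',d['obs']['eef_rot'],degrees=True).as_matrix(); T[:3,3]=d['obs']['ee_pos']
    return T@d['T_tool_cam']
def cloud(d):
    z=d['range_z']; v,u=np.indices(z.shape)
    P=np.stack([(u-d['cx'])/d['f']*z,(v-d['cy'])/d['f']*z,z],-1); T=T_wc(d)
    return P@T[:3,:3].T+T[:3,3]
def ray(d,u,v,h):
    T=T_wc(d); r=T[:3,:3]@np.array([(u-d['cx'])/d['f'],(v-d['cy'])/d['f'],1]); c=T[:3,3]
    return c+r*(h-c[2])/r[2]
E
python3 - <<'E'
from h import *
for n in('top','scene'):
    d=cap(n); cv2.imwrite(f'pics/{n}0.png',d['frame']); np.savez(f'{n}.npz',**{k:v for k,v in d.items() if k!='obs'})
    print(n,d['fovy'],d['cx'],d['cy'],T_wc(d)[:3].round(3).tolist())
o=get_obs();print(o, manip.grasp_offset)
E
```

```text
top 49.770776863805956 280.2202057312127 215.49952142832583 [[-0.056, -0.973, 0.224, 0.193], [-0.998, 0.055, -0.011, -0.059], [-0.001, -0.225, -0.974, 1.395]]
scene 43.13074161140852 280.4217606338281 210.43257367993547 [[-0.672, 0.538, -0.508, 1.386], [0.74, 0.49, -0.461, 0.758], [0.001, -0.686, -0.728, 1.426]]
{'clock': 0.1, 'q': array([ 6.60857478e+01,  2.75439239e+01,  9.14889213e+01, -7.84578671e-04,
        6.10252726e+01, -2.67054668e+00]), 'qd': array([-0.00337796, -0.07135484, -0.10958225,  0.04616871, -0.10865873,
        0.01786918]), 'joint_torque': array([ 7.22730583e-04, -9.52264023e+01, -4.31044829e+01, -1.64094417e-04,
        5.27708995e-03,  4.71840883e-05]), 'ee_pos': array([0.23536814, 0.60551763, 0.23077097]), 'eef_rot': array([-1.79941913e+02, -2.02263941e-03,  1.58756674e+02]), 'contact_force': array([ 0.38447321, -0.3871537 , -0.21761277]), 'wrist_torque': array([-0.01022376, -0.0708806 , -0.00080989]), 'gripper_force': 0.0, 'gripper_width': 0.08524770804418633} -0.0187
```

View pics/top0.png

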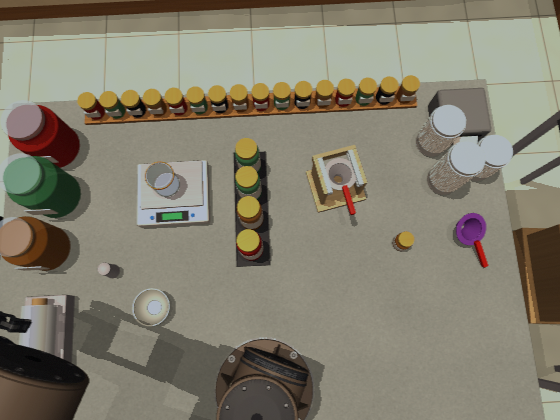

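View pics/scene0.png

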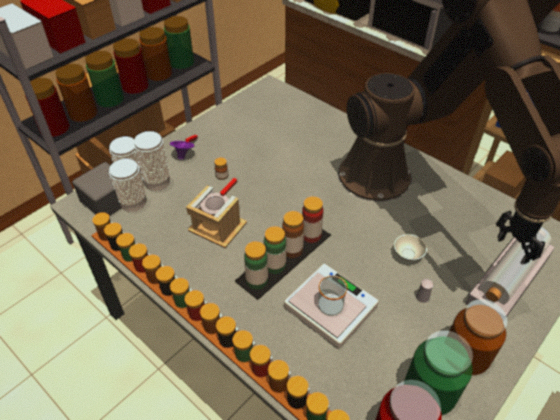

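The top view shows the rack with the red-handled funnel at about (340,178), handle at (345–352,187–213), the tray row at x≈250, the scale at (172,192) with its jar rim at (160,175), the display at (172,216), and the purple decoy at (470,230). The scene view agrees: rack (213,213), scale (332,300).

```bash
python3 - <<'E'
from h import *
for n in('top','scene'):
    d={k:(v if v.ndim else v.item()) for k,v in np.load(n+'.npz').items()}
    f=d['frame'];hsv=cv2.cvtColor(f,cv2.COLOR_BGR2HSV);P=cloud(d)
    x0,y0,x1,y1={'top':(300,140,375,225),'scene':(185,170,250,240)}[n]
    m=((hsv[...,0]<8)|(hsv[...,0]>172))&(hsv[...,1]>150)&(hsv[...,2]>70)
    mm=np.zeros_like(m);mm[y0:y1,x0:x1]=m[y0:y1,x0:x1]
    v,u=np.nonzero(mm); print(n,'handle px',len(u),'cloud z pct',np.percentile(P[mm][:,2],[5,50,90]).round(4))
    r=cv2.minAreaRect(np.stack([u,v],1).astype(np.float32)); b=cv2.boxPoints(r)
    print(r,[ray(d,*p,.138)[:2].round(4).tolist() for p in b])
    Q=P[mm];Q=Q[Q[:,2]>.128]; w=Q[:,:2]; c=w.mean(0); e=np.linalg.svd(w-c)[2][0]; t=(w-c)@e
    print('cloud c',c.round(4),'dir',np.degrees(np.arctan2(e[1],e[0])).round(2),t.min().round(4),t.max().round(4))
    # green window, scale pan, jar ring
    sx={'top':(125,145,220,235),'scene':(280,260,385,350)}[n]
    R=np.zeros_like(m);R[sx[1]:sx[3],sx[0]:sx[2]]=1
    o=(hsv[...,0]>8)&(hsv[...,0]<25)&(hsv[...,1]>90)&R
    v,u=np.nonzero(o); q=np.array([ray(d,a,b_,.15) for a,b_ in zip(u,v)]) if len(u) else np.zeros((1,3))
    print('orange',len(u),q.mean(0),q.min(0),q.max(0),'cz',np.percentile(P[o][:,2],[10,50,90]) if len(u) else '')
    g=(hsv[...,0]>45)&(hsv[...,0]<80)&(hsv[...,1]>120)&R
    v,u=np.nonzero(g);print('green',len(u),P[g].mean(0))
    s=R&(P[...,2]>.035)&(P[...,2]<.065)
    r=cv2.minAreaRect(P[s][:,:2].astype(np.float32));print('scale rect',r, s.sum())
    rk={'top':(300,140,375,215),'scene':(180,175,250,250)}[n]
    R=np.zeros_like(m);R[rk[1]:rk[3],rk[0]:rk[2]]=1
    s=R&(P[...,2]>.131)&(P[...,2]<.139)&~m
    r=cv2.minAreaRect(P[s][:,:2].astype(np.float32));print('rack top rect',r,cv2.boxPoints(r).round(3).tolist(),s.sum())
    z=P[...,2]; s=(z>.155)&(z<.185)&(abs(P[...,0]-.55)<.25)&(abs(P[...,1]+.0)<.12)
    nn,l,st,cc=cv2.connectedComponentsWithStats(s.astype(np.uint8))
    for i in range(1,nn):
        if st[i,4]>60: print('lid',P[l==i].mean(0).round(3),st[i,4])
    big=cv2.resize(f[sx[1]-5:sx[3]+5,sx[0]-5:sx[2]+5],None,fx=4,fy=4,interpolation=2)
    big2=cv2.resize(f[rk[1]-5:rk[3]+15,rk[0]-5:rk[2]+5],None,fx=4,fy=4,interpolation=2)
    H=max(big.shape[0],big2.shape[0]); pad=lambda i:cv2.copyMakeBorder(i,0,H-i.shape[0],0,0,0)
    cv2.imwrite(f'pics/crop_{n}.png',np.hstack([pad(big),pad(big2)])); 
E
```

```text
top handle px 171 cloud z pct [0.1302 0.1393 0.1427]
((348.3532409667969, 199.84402465820312), (29.78839683532715, 6.130089282989502), 73.3007583618164) [[0.5586, -0.2545], [0.5629, -0.2719], [0.4769, -0.2887], [0.4727, -0.2715]]
cloud c [ 0.5165 -0.2705] dir 163.65 -0.042 0.3701
orange 75 [0.61698376 0.26451413 0.15      ] [0.57663021 0.22836983 0.15      ] [0.66187955 0.30910016 0.15      ] cz [0.14590712 0.1521809  0.15555653]
green 131 [0.51982736 0.25665407 0.05097687]
scale rect ((0.5979675650596619, 0.25540250539779663), (0.20217806100845337, 0.2214718461036682), 0.3888531029224396) 3671
rack top rect ((0.5752164125442505, -0.26288580894470215), (0.20101818442344666, 0.13158155977725983), 12.280457496643066) [[0.46299999952316284, -0.2199999988079071], [0.4909999966621399, -0.3490000069141388], [0.6869999766349792, -0.3059999942779541], [0.6589999794960022, -0.1770000010728836]] 666
lid [0.678 0.013 0.172] 378
lid [0.593 0.015 0.172] 392
lid [0.504 0.014 0.171] 405
lid [0.41  0.019 0.172] 416
scene handle px 97 cloud z pct [0.1302 0.1362 0.141 ]
((228.04978942871094, 186.04524
[... 227 characters left out ...]
23 0.15      ] [0.57587923 0.11189223 0.15      ] [0.66252736 0.32720072 0.15      ] cz [0.14180906 0.14783939 0.15174083]
green 53 [0.51733113 0.26794662 0.04751101]
scale rect ((0.5980143547058105, 0.2062864601612091), (0.32152536511421204, 0.20616687834262848), 89.60181427001953) 3058
rack top rect ((0.5972690582275391, -0.2573939561843872), (0.1621907651424408, 0.13418737053871155), 14.324771881103516) [[0.5019999742507935, -0.21199999749660492], [0.5350000262260437, -0.34200000762939453], [0.6919999718666077, -0.3019999861717224], [0.6589999794960022, -0.1720000058412552]] 378
lid [0.415 0.022 0.168] 248
lid [0.509 0.017 0.168] 267
lid [0.598 0.018 0.168] 292
lid [0.683 0.017 0.168] 310
```

View pics/crop_top.png

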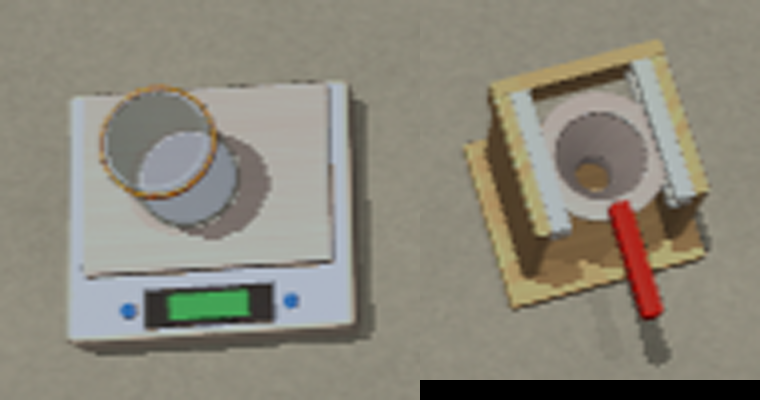

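The crop shows the scale nearly square to the world, the jar back-left of centre, and the funnel handle out of the rack's front, yaw about 12°. I'll check the wrist camera mounting, then move to view the scale on the way.

```bash
cat >> h.py <<'E'
def go(x,y,z,yaw=None):
    o=get_obs(); p=o['ee_pos']; a=np.radians(o['eef_rot'][2]); dx,dy=x-p[0],y-p[1]
    c,s=np.cos(a),np.sin(a)
    t=0 if yaw is None else -((yaw-o['eef_rot'][2]+180)%360-180)
    print('move mm', np.round([1e3*(c*dx+s*dy),1e3*(s*dx-c*dy),1e3*(p[2]-z)],1),'turn',round(t,2))
E
python3 - <<'E'
from h import *
d=cap('wrist'); print(d['T_tool_cam'].round(3),d['fovy']); go(.50,.22,.27,75)
E
```

```text
[[-0.    -0.956 -0.292  0.074]
 [ 1.    -0.001  0.001  0.   ]
 [-0.001 -0.292  0.956 -0.142]
 [ 0.     0.     0.     1.   ]] 65.45266944442572
move mm [-386.3 -263.4  -39.2] turn 83.76
```

```bash
python3 - <<'E'
from h import *
go(.58,.25,.33,12.3)
E
```

```text
move mm [-450.  -206.5  -99.2] turn 146.46
```

>>> jog_arm(
  deltas=[
    [[-20,-10,-40,7,1],[-55,-25,-75,14,1],[-90,-42,-95,21,1],[-127,-58,-99,28,1],[-164,-75,-99,35,1],[-201,-92,-99,42,1],[-238,-109,-99,49,1],[-275,-126,-99,56,1]],
  ],
)

```text
clock: 0.82
ee_pos: [0.4407, 0.3938, 0.3305]
eef_rot: [180.0, -0.0, 102.4]
contact_force: [0.5, 0.7, -0.3]
gripper_width: 0.0852
gripper_force: 0.0
```

```bash
python3 - <<'E'
from h import *
o=get_obs();print(o['clock'],o['ee_pos'],o['eef_rot'],o['q'])
go(.58,.25,.33,12.3)
E
```

```text
0.8167 [0.44066794 0.39375362 0.33045929] [ 1.79987511e+02 -4.95248993e-03  1.02423292e+02] [ 3.88437082e+01  1.78929675e+01  9.22106716e+01 -1.19460686e-03
  6.98829729e+01  2.64208275e+01]
move mm [-170.4  105.1    0.5] turn 90.12
```

>>> jog_arm(
  deltas=[
    [[-22,13,0,7,1],[-44,26,0,14,1],[-66,39,0,21,1],[-88,52,0,28,1],[-110,65,0,35,1],[-132,78,0,42,1],[-154,91,0,49,1],[-170,105,0,56,1]],
  ],
)

```text
clock: 1.48
ee_pos: [0.5803, 0.251, 0.3301]
eef_rot: [180.0, 0.0, 46.4]
contact_force: [0.0, -0.5, -0.1]
gripper_width: 0.0856
gripper_force: 0.0
```

>>> jog_arm(
  deltas=[
    [[0,0,0,7,1],[0,0,0,14,1],[0,0,0,21,1],[0,0,0,28,1],[0,0,0,34,1],[0,0,0,34,1],[0,0,0,34,1]],
  ],
)

```text
clock: 2.07
ee_pos: [0.5795, 0.2528, 0.3301]
eef_rot: [180.0, 0.0, 13.0]
contact_force: [0.2, -0.1, 1.0]
gripper_width: 0.0857
gripper_force: 0.0
```

```bash
python3 - <<'E'
from h import *
d=cap('wrist'); o=d['obs']; print(o['clock'],o['ee_pos'],o['eef_rot'],o['qd'].round(2))
cv2.imwrite('pics/w1.png',d['frame']); import pickle; pickle.dump(d,open('w1.pkl','wb'))
go(.508-.02,-.2735,.25,12.3)
E
```

```text
2.0667 [0.57950952 0.25275288 0.33008053] [1.79995666e+02 2.52692216e-02 1.29508296e+01] [ 0.08 -0.04 -0.1  -0.12 -0.01 -1.88]
move mm [-207.5  492.2   80.1] turn 0.69
```

View pics/w1.png

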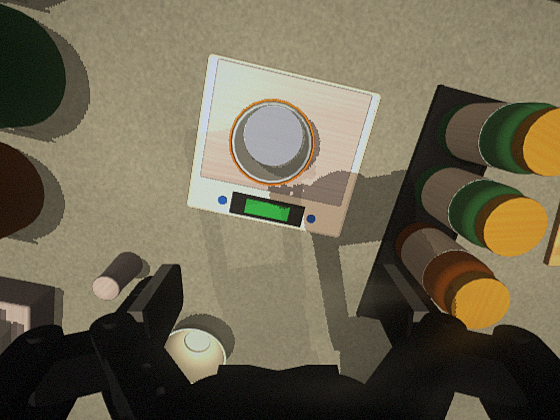

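The wrist view shows the scale, with corners at about (210,55), (380,95), (342,237) and (188,207), the orange ring centred near (272,142), and blue buttons at (222,200) and (311,219).

```bash
python3 - <<'E'
from h import *
import pickle; d=pickle.load(open('w1.pkl','rb'))
f=d['frame'];hsv=cv2.cvtColor(f,cv2.COLOR_BGR2HSV);P=cloud(d)
R=np.zeros(f.shape[:2],bool);R[85:200,215:330]=1
o=R&(hsv[...,0]>5)&(hsv[...,0]<25)&(hsv[...,1]>140)
v,u=np.nonzero(o);print('ring z',np.percentile(P[o][:,2],[10,50,90]),len(u))
for h in(.140,.145,.15):
    q=np.array([ray(d,a,b,h)[:2] for a,b in zip(u,v)],np.float32);(c,r)=cv2.minEnclosingCircle(q);print(h,c,r*2e3, cv2.fitEllipse(q))
R[:]=0;R[180:240,200:340]=1
b=R&(hsv[...,0]>100)&(hsv[...,0]<125)&(hsv[...,1]>120)
n,l,st,cc=cv2.connectedComponentsWithStats(b.astype(np.uint8))
k=[i for i in range(1,n) if st[i,4]>15]; B=[ray(d,*cc[i],.05) for i in k];print(B)
if len(B)==2:
    e=B[1]-B[0];print('buttons yaw',np.degrees(np.arctan2(e[1],e[0])))
R[:]=0;R[45:245,180:390]=1
g=R&(hsv[...,0]>45)&(hsv[...,0]<80)&(hsv[...,1]>120)
q=np.array([ray(d,a,b,.05)[:2] for b,a in zip(*np.nonzero(g))],np.float32);print('green',cv2.minAreaRect(q))
s=R&(P[...,2]>.035)&(P[...,2]<.062);print('scale',cv2.minAreaRect(P[s][:,:2].astype(np.float32)))
E
```

```text
ring z [0.14867267 0.14974442 0.15131995] 589
0.14 (0.6100670099258423, 0.2662743330001831) 100.92955082654953 ((0.617617130279541, 0.26780202984809875), (0.08351477235555649, 0.08386600017547607), 90.53927612304688)
0.145 (0.6107101440429688, 0.26632052659988403) 99.41474348306656 ((0.6181467175483704, 0.26782524585723877), (0.08225887268781662, 0.08260481804609299), 90.53939819335938)
0.15 (0.6113532781600952, 0.26636672019958496) 97.89998829364777 ((0.6186763644218445, 0.2678484618663788), (0.08100296556949615, 0.0813436359167099), 90.5397720336914)
[array([0.52061505, 0.31604915, 0.05      ]), array([0.52143331, 0.19330391, 0.05      ])]
buttons yaw -89.61805150814477
green ((0.5208269357681274, 0.2450186014175415), (0.023923637345433235, 0.07964757829904556), 3.5959277153015137)
scale ((0.5970009565353394, 0.2551940381526947), (0.20064811408519745, 0.22046734392642975), 0.4333778917789459)
```

>>> jog_arm(
  deltas=[
    [[-10,35,0,0,1],[-26,70,0,0,1],[-44,105,0,0,1],[-60,142,0,0,1],[-76,180,0,0,1],[-92,218,0,0,1],[-108,256,0,0,1],[-124,294,0,0,1]],
  ],
)

```text
clock: 2.78
ee_pos: [0.5228, -0.063, 0.3305]
eef_rot: [180.0, -0.0, 13.0]
contact_force: [1.0, -0.3, -0.2]
gripper_width: 0.0855
gripper_force: 0.0
```

```bash
python3 - <<'E'
from h import *
o=get_obs();print(o['clock'],o['ee_pos'],o['eef_rot']);go(.47,-.27,.26,12.3)
E
```

```text
2.7833 [ 0.52284002 -0.06303574  0.33049963] [ 1.79988374e+02 -2.21766079e-02  1.29843356e+01]
move mm [-98.  189.8  70.5] turn 0.68
```

Jar mouth (0.618, 0.268), matching the top view; scale yaw 0.4°. On to the rack.

>>> jog_arm(
  deltas=[
    [[-15,35,8,0,1],[-33,70,16,0,1],[-50,105,24,0.7,1],[-70,142,30,0.7,1],[-88,175,30,0.7,1],[-98,190,30,0.7,1],[-98,190,30,0.7,1],[-98,190,30,0.7,1]],
  ],
)

```text
clock: 3.45
ee_pos: [0.4695, -0.2692, 0.3002]
eef_rot: [-180.0, 0.0, 12.1]
contact_force: [-0.2, 0.0, -0.2]
gripper_width: 0.0851
gripper_force: 0.0
```

```bash
python3 - <<'E'
from h import *
d=cap('wrist'); o=d['obs']; print(o['clock'],o['ee_pos'],o['eef_rot'],o['qd'].round(2))
cv2.imwrite('pics/w2.png',d['frame']); import pickle; pickle.dump(d,open('w2.pkl','wb'))
f=d['frame'];hsv=cv2.cvtColor(f,cv2.COLOR_BGR2HSV);P=cloud(d)
m=((hsv[...,0]<8)|(hsv[...,0]>172))&(hsv[...,1]>150)&(hsv[...,2]>60)&(np.hypot(P[...,0]-.52,P[...,1]+.27)<.09)
n,l,st,cc=cv2.connectedComponentsWithStats(m.astype(np.uint8)); i=1+st[1:,4].argmax(); m=l==i
print(st[i],np.percentile(P[m][:,2],[5,50,95]))
top=m&(P[...,2]>.132)
q=np.array([ray(d,a,b,.138)[:2] for b,a in zip(*np.nonzero(top))],np.float32);r=cv2.minAreaRect(q);print(r,cv2.boxPoints(r).round(4).tolist())
vx=cv2.fitLine(q,cv2.DIST_L2,0,.01,.01).ravel();print('handle line',vx,np.degrees(np.arctan2(vx[1],vx[0])))
# flange and panels
s=(P[...,2]>.130)&(P[...,2]<.140)&~m&(P[...,0]>.52)&(abs(P[...,1]+.26)<.12)
r=cv2.minAreaRect(P[s][:,:2].astype(np.float32));print('panels',r)
E
```

```text
3.45 [ 0.46949768 -0.26916034  0.30017297] [-1.79985623e+02  6.31613898e-03  1.20806443e+01] [ 2.2  -0.47  0.37  0.23  0.25  1.45]
[ 285   89   19   96 1642] [0.1358909  0.13768243 0.13900944]
((0.519560694694519, -0.2737225592136383), (0.0854460597038269, 0.015738457441329956), 11.536575317382812) [[0.47609999775886536, -0.27459999918937683], [0.47929999232292175, -0.28999999165534973], [0.5630000233650208, -0.2728999853134155], [0.5598000288009644, -0.2574999928474426]]
handle line [ 0.9791755   0.20301566  0.52113324 -0.27333805] 11.713363
panels ((0.5817657113075256, -0.2617807388305664), (0.09937140345573425, 0.131271094083786), 11.978693008422852)
```

View pics/w2.png

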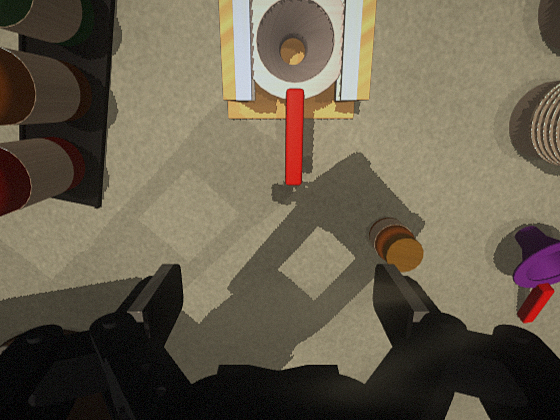

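The wrist view shows the handle at (295,90)–(293,185) in line with the channel, with the rack yawed 12.0°. The grip point is about (0.509, −0.276).

```bash
python3 - <<'E'
from h import *
go(.509,-.276,.110,11.9)
E
```

```text
move mm [ 36.7  15.8 190.3] turn 0.22
```

>>> jog_arm(
  deltas=[
    [[12,5,20,0,1],[25,10,50,0,1],[36.7,15.8,85,0,1],[36.7,15.8,115,0,1],[36.7,15.8,130,0,1],[36.7,15.8,130,0,1],[36.7,15.8,130,0,1],[36.7,15.8,130,0,1]],
  ],
)

```text
clock: 4.17
ee_pos: [0.5101, -0.2758, 0.1717]
eef_rot: [179.9, -0.1, 12.1]
contact_force: [0.4, 0.5, 0.2]
gripper_width: 0.0858
gripper_force: 0.0
```

```bash
python3 - <<'E'
from h import *
go(.509,-.276,.110,11.9)
d=cap('wrist');f=d['frame'];hsv=cv2.cvtColor(f,cv2.COLOR_BGR2HSV);P=cloud(d)
m=((hsv[...,0]<8)|(hsv[...,0]>172))&(hsv[...,1]>150)&(hsv[...,2]>60)&(P[...,2]>.130)&(P[...,2]<.146)&(np.hypot(P[...,0]-.52,P[...,1]+.27)<.09)
q=np.array([ray(d,a,b,.138)[:2] for b,a in zip(*np.nonzero(m))],np.float32);r=cv2.minAreaRect(q);print(np.percentile(P[m][:,2],[5,50,95]),r,cv2.boxPoints(r).round(4).tolist(),d['obs']['eef_rot'])
cv2.imwrite('pics/w3.png',f)
E
```

```text
move mm [-1.1  0.  61.7] turn 0.24
[0.1359346  0.1376554  0.13878596] ((0.5205639004707336, -0.27389901876449585), (0.08674178272485733, 0.015570856630802155), 11.968697547912598) [[0.476500004529953, -0.275299996137619], [0.4797999858856201, -0.2904999852180481], [0.5645999908447266, -0.27250000834465027], [0.5613999962806702, -0.2572999894618988]] [ 1.79935808e+02 -7.32981775e-02  1.21430455e+01]
```

>>> jog_arm(
  deltas=[
    [[0,0,20,0,1],[0,0,40,0,1],[0,0,55,0,1],[0,0,61.5,0,1],[0,0,61.5,0,1],[0,0,61.5,0,1]],
  ],
)

```text
clock: 4.72
ee_pos: [0.5097, -0.2763, 0.1099]
eef_rot: [180.0, -0.0, 12.1]
contact_force: [0.9, -0.1, 0.3]
gripper_width: 0.0856
gripper_force: 0.0
```

>>> jog_arm(
  deltas=[
    [[0,0,0,0,0.5],[0,0,0,0,0.3],[0,0,0,0,0],[0,0,0,0,0],[0,0,0,0,0],[0,0,0,0,0],[0,0,0,0,0],[0,0,0,0,0]],
  ],
)

```text
clock: 5.38
ee_pos: [0.5092, -0.2761, 0.1089]
eef_rot: [180.0, -0.0, 12.1]
contact_force: [-0.4, 0.1, 2.5]
gripper_width: 0.0152
gripper_force: 60.0
```

>>> jog_arm(
  deltas=[
    [[0,0,0,0,0],[0,0,0,0,0],[0,0,0,0,0],[0,0,0,0,0],[0,0,0,0,0],[0,0,0,0,0]],
  ],
)

```text
clock: 5.88
ee_pos: [0.5092, -0.2761, 0.1088]
eef_rot: [180.0, -0.0, 12.1]
contact_force: [-0.6, -0.2, 3.4]
gripper_width: 0.015
gripper_force: 60.1
```

>>> jog_arm(
  deltas=[
    [[0,0,-1,0,0],[0,0,-2,0,0],[0,0,-2,0,0],[0,0,-2,0,0]],
  ],
)

```text
clock: 6.22
ee_pos: [0.509, -0.2759, 0.1107]
eef_rot: [-180.0, 0.0, 12.1]
contact_force: [-0.1, 0.2, -0.4]
gripper_width: 0.0152
gripper_force: 59.6
```

>>> jog_arm(
  deltas=[
    [[-3,0,0,0,0],[-8,0,0,0,0],[-14,0,0,0,0],[-20,0,0,0,0],[-25,0,0,0,0],[-29,0,0,0,0],[-30,0,0,0,0],[-30,0,0,0,0]],
  ],
)

```text
clock: 6.88
ee_pos: [0.4795, -0.2825, 0.1109]
eef_rot: [180.0, -0.0, 12.0]
contact_force: [-0.8, 0.1, -1.0]
gripper_width: 0.0148
gripper_force: 59.6
```

```bash
python3 - <<'E'
from h import *
d=cap('wrist');f=d['frame'];hsv=cv2.cvtColor(f,cv2.COLOR_BGR2HSV);P=cloud(d)
print(d['obs']['contact_force'],d['obs']['wrist_torque'],d['obs']['ee_pos'])
cv2.imwrite('pics/w4.png',f)
E
```

```text
[-0.81455518  0.08128089 -0.95031484] [-0.00668704  0.11554755 -0.01721217] [ 0.47949488 -0.28248832  0.11086767]
```

View pics/w4.png

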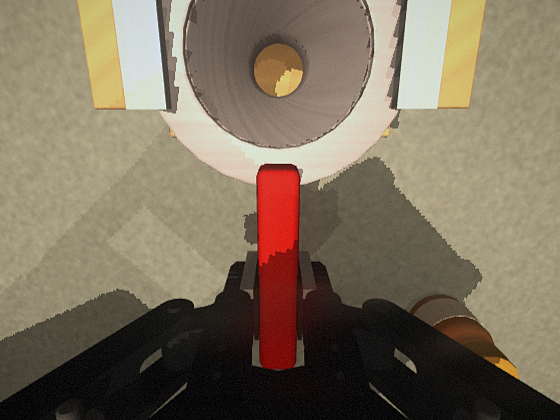

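The funnel (flange centre about (280,55)) is held and slides free in the channel; only its weight shows in the force.

>>> jog_arm(
  deltas=[
    [[-8,0,0,0,0],[-20,0,0,0,0],[-34,0,0,0,0],[-48,0,0,0,0],[-62,0,0,0,0],[-76,0,0,0,0],[-88,0,0,0,0],[-92,0,0,0,0]],
  ],
)

```text
clock: 7.6
ee_pos: [0.3876, -0.3017, 0.1108]
eef_rot: [-180.0, 0.0, 12.0]
contact_force: [0.5, 0.8, -2.9]
gripper_width: 0.0153
gripper_force: 59.6
```

>>> jog_arm(
  deltas=[
    [[0,0,-5,0,0],[0,0,-20,0,0],[0,0,-40,0,0],[0,0,-65,0,0],[0,0,-90,0,0],[0,0,-115,0,0],[0,0,-135,0,0],[0,0,-150,0,0]],
  ],
)

```text
clock: 8.27
ee_pos: [0.3908, -0.3019, 0.2634]
eef_rot: [179.9, -0.1, 12.1]
contact_force: [-0.4, 0.1, -1.6]
gripper_width: 0.015
gripper_force: 59.6
```

```bash
python3 - <<'E'
from h import *
o=get_obs();print(o['clock'],o['contact_force'],o['ee_pos'],o['eef_rot'],o['q'])
go(.523,.267,.27,.4)
d=cap('wrist');P=cloud(d);T=np.linalg.inv(d['T_tool_cam'])
# flange in tool frame
z=d['range_z'];v,u=np.indices(z.shape)
C=np.stack([(u-d['cx'])/d['f']*z,(v-d['cy'])/d['f']*z,z],-1);Q=C@d['T_tool_cam'][:3,:3].T+d['T_tool_cam'][:3,3]
hsv=cv2.cvtColor(d['frame'],cv2.COLOR_BGR2HSV)
s=(abs(Q[...,2]+.014)<.012)&(Q[...,0]>.036)&(hsv[...,1]<90)&(z>0)&(abs(Q[...,1])<.055)
q=Q[s];A=np.c_[q[:,:2],np.ones(len(q))];c,*_=np.linalg.lstsq(A,q[:,2],rcond=None)
print('flange plane slopes deg',np.degrees(c[:2]),len(q),'z at 95',c@[.095,0,1],'y ext',np.percentile(q[:,1],[.5,99.5]),q[:,0].min(),q[:,0].max())
r=((hsv[...,0]<8)|(hsv[...,0]>172))&(hsv[...,1]>150)&(hsv[...,2]>60)&(abs(Q[...,2]+.028)<.02)&(abs(Q[...,1])<.03)
q=Q[r];A=np.c_[q[:,:2],np.ones(len(q))];c2,*_=np.linalg.lstsq(A,q[:,2],rcond=None);print('handle',np.degrees(c2[:2]),cv2.minAreaRect(q[:,:2].astype(np.float32)),np.median(q[:,2]))
cv2.imwrite('pics/w5.png',d['frame'])
E
```

```text
8.2667 [-0.38085803  0.12093847 -1.62875873] [ 0.39079294 -0.30186479  0.26336325] [ 1.79878319e+02 -9.89977657e-02  1.20735550e+01] [-4.12068821e+01  1.28435077e+01  1.09344444e+02  7.81308708e-03
  5.76553217e+01  3.67154970e+01]
move mm [ 248.3 -528.6   -6.6] turn 11.67
flange plane slopes deg [2.14032611 0.01507528] 24895 z at 95 -0.011883125113170892 y ext [-0.04797224  0.04858736] 0.04547275594533176 0.11387218482572865
handle [0.85108834 0.31422806] ((0.010768283158540726, 0.0006414931267499924), (0.08724493533372879, 0.017003826797008514), 0.06829122453927994) -0.028475400996297487
```

View pics/w5.png

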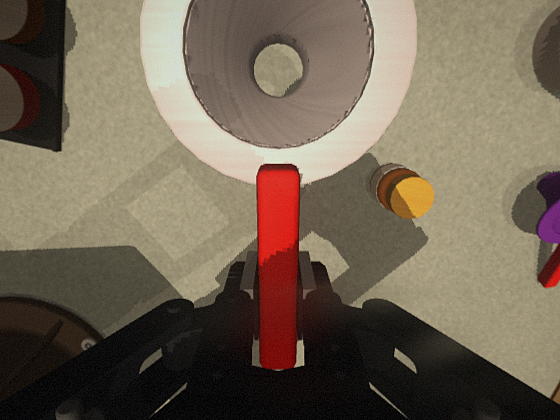

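The funnel is out, level, with the handle straight in the fingers, axis 95 mm ahead of the TCP. I carry it over the row at about 220 mm spout height.

>>> jog_arm(
  deltas=[
    [[5,-8,-4,0,0],[15,-24,-7,0,0],[28,-46,-7,0,0],[42,-72,-7,0,0],[56,-98,-7,0,0],[70,-126,-7,0,0],[84,-154,-7,0,0],[98,-182,-7,0,0]],
  ],
)

```text
clock: 8.98
ee_pos: [0.4475, -0.1008, 0.2672]
eef_rot: [-180.0, 0.0, 12.1]
contact_force: [0.5, -0.1, -1.4]
gripper_width: 0.0149
gripper_force: 59.6
```

>>> jog_arm(
  deltas=[
    [[13,-28,0,0,0],[26,-56,0,0,0],[39,-84,0,0,0],[52,-112,0,0,0],[65,-140,0,0,0],[78,-168,0,0,0],[91,-196,0,0,0],[103,-222,0,0,0]],
  ],
)

```text
clock: 9.65
ee_pos: [0.5015, 0.1381, 0.2671]
eef_rot: [-180.0, 0.1, 12.1]
contact_force: [1.5, 0.1, -1.5]
gripper_width: 0.015
gripper_force: 59.6
```

```bash
python3 - <<'E'
from h import *
o=get_obs();print(o['clock'],o['contact_force'],o['ee_pos'],o['eef_rot'])
go(.523,.267,.25,.4)
E
```

```text
9.65 [ 1.5207748   0.12982085 -1.51816856] [0.50153471 0.13806714 0.26710088] [-1.79983125e+02  6.16418636e-02  1.20826441e+01]
move mm [  48.  -121.6   17.1] turn 11.68
```

>>> jog_arm(
  deltas=[
    [[8,-25,0,0,0],[16,-48,0,2,0],[25,-70,0,4,0],[34,-90,0,7,0],[42,-108,0,9,0],[48,-119,0,11.7,0],[48,-121.6,0,11.7,0],[48,-121.6,0,11.7,0]],
  ],
)

```text
clock: 10.32
ee_pos: [0.5227, 0.2654, 0.2669]
eef_rot: [180.0, 0.1, 0.5]
contact_force: [-0.3, 0.6, -2.0]
gripper_width: 0.0152
gripper_force: 59.6
```

>>> jog_arm(
  deltas=[
    [[0,0,0,0,0],[0,0,0,0,0],[0,0,0,0,0],[0,0,0,0,0]],
  ],
)

```text
clock: 10.65
ee_pos: [0.5235, 0.2639, 0.2679]
eef_rot: [180.0, 0.0, 0.3]
contact_force: [0.4, -0.9, -0.8]
gripper_width: 0.015
gripper_force: 59.6
```

```bash
cat > chk.py <<'E'
from h import *
import sys
d=cap('wrist'); o=d['obs'];print(o['clock'],o['contact_force'].round(2),o['ee_pos'],o['eef_rot'],o['gripper_width'])
go(.523,.267,.215,.4)
z=d['range_z'];v,u=np.indices(z.shape)
C=np.stack([(u-d['cx'])/d['f']*z,(v-d['cy'])/d['f']*z,z],-1);Q=C@d['T_tool_cam'][:3,:3].T+d['T_tool_cam'][:3,3]
hsv=cv2.cvtColor(d['frame'],cv2.COLOR_BGR2HSV)
rr=np.hypot(Q[...,0]-.095,Q[...,1]); s=(abs(Q[...,2]+.014)<.012)&(rr>.038)&(rr<.049)&(Q[...,0]>.04)&(hsv[...,1]<90)
q=Q[s];A=np.c_[q[:,:2],np.ones(len(q))];c,*_=np.linalg.lstsq(A,q[:,2],rcond=None);print('flange slope',np.degrees(c[:2]),len(q),'z',np.median(q[:,2]))
r=((hsv[...,0]<8)|(hsv[...,0]>172))&(hsv[...,1]>150)&(hsv[...,2]>60)&(abs(Q[...,2]+.028)<.02)&(abs(Q[...,1])<.03)
print('handle',cv2.minAreaRect(Q[r][:,:2].astype(np.float32)))
cv2.imwrite(sys.argv[1],d['frame'])
for n in('top','scene'):
    d=cap(n);P=cloud(d);hsv=cv2.cvtColor(d['frame'],cv2.COLOR_BGR2HSV)
    # jar ring now
    x=((P[...,2]>.13)&(P[...,2]<.157)&(np.hypot(P[...,0]-.618,P[...,1]-.268)<.06)&(hsv[...,0]>5)&(hsv[...,0]<25)&(hsv[...,1]>90))
    print(n,'ring px',x.sum(),P[x].mean(0) if x.any() else '')
    r=((hsv[...,0]<8)|(hsv[...,0]>172))&(hsv[...,1]>150)&(hsv[...,2]>60)&(P[...,2]>.2)&(P[...,2]<.3)&(np.hypot(P[...,0]-.54,P[...,1]-.268)<.09)
    if r.sum()>10: print('red',r.sum(),P[r].mean(0),cv2.minAreaRect(P[r][:,:2].astype(np.float32)))
    cv2.imwrite(sys.argv[1].replace('.png','_'+n+'.png'),cv2.resize(d['frame'],(746,560),interpolation=2) if n=='top' else cv2.resize(d['frame'][200:380,230:470],(800,600)))
E
python3 chk.py pics/w6.png
```

```text
10.65 [ 0.38 -0.92 -0.76] [0.52354397 0.26385672 0.26787164] [1.79997611e+02 2.15585608e-04 3.33777611e-01] 0.014976274383324717
move mm [-0.6 -3.  52.9] turn -0.07
flange slope [0.20177371 0.03848159] 12928 z -0.014495121474425054
handle ((0.0107034370303154, 0.0005428045988082886), (0.08737319707870483, 0.01693950779736042), 0.11422336101531982)
top ring px 23 [0.6141987  0.23885979 0.15182744]
scene ring px 98 [0.62903125 0.27613594 0.14769468]
red 104 [0.55036209 0.26453319 0.29402278] ((0.5463963747024536, 0.2644035518169403), (0.06824634224176407, 0.017207900062203407), 1.5615715980529785)
```

View pics/w6.png

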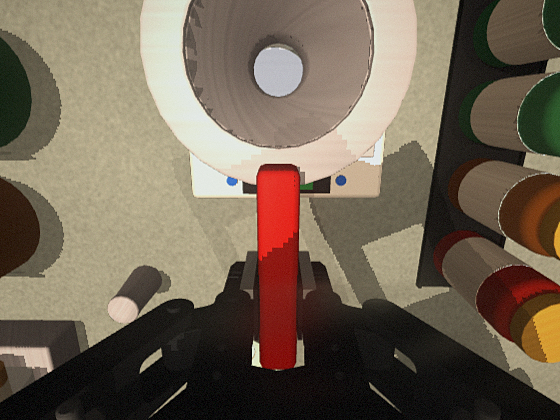

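Wrist view: flange level, handle in line, scale buttons at (232,181) and (341,181) level, so the handle is square to the scale. Shift 3 mm and lower.

>>> jog_arm(
  deltas=[
    [[-0.6,-3,5,-0.1,0],[-0.6,-3,14,-0.1,0],[-0.6,-3,25,-0.1,0],[-0.6,-3,36,-0.1,0],[-0.6,-3,45,-0.1,0],[-0.6,-3,50,-0.1,0],[-0.6,-3,52.5,-0.1,0],[-0.6,-3,52.5,-0.1,0]],
  ],
)

```text
clock: 11.47
ee_pos: [0.5227, 0.2673, 0.2145]
eef_rot: [180.0, 0.1, 0.5]
contact_force: [-0.3, -0.0, -1.7]
gripper_width: 0.0145
gripper_force: 59.6
```

>>> jog_arm(
  deltas=[
    [[0,0,0,0,0],[0,0,0,0,0],[0,0,0,0,0],[0,0,0,0,0],[0,0,0,0,0],[0,0,0,0,0]],
  ],
)

```text
clock: 11.97
ee_pos: [0.523, 0.2675, 0.2155]
eef_rot: [-180.0, -0.0, 0.5]
contact_force: [-0.7, 0.7, -2.1]
gripper_width: 0.015
gripper_force: 59.6
```

```bash
python3 chk.py pics/w7.png
```

```text
11.9667 [-0.75  0.74 -2.09] [0.52301495 0.26750601 0.21548416] [-1.79993924e+02 -1.39747873e-02  4.53839277e-01] 0.01502630627782596
move mm [-0.1  0.5  0.5] turn 0.05
flange slope [0.18253981 0.04310924] 12908 z -0.014495230224368758
handle ((0.010445039719343185, 0.0005212854593992233), (0.08805054426193237, 0.017056412994861603), 0.09921815246343613)
top ring px 13 [0.6109328  0.23230025 0.15226255]
scene ring px 70 [0.64227372 0.28386838 0.14735399]
red 104 [0.54962207 0.26829084 0.24206432] ((0.543287456035614, 0.26743268966674805), (0.0695282444357872, 0.023248150944709778), 12.035573959350586)
```

View pics/w7_scene.png

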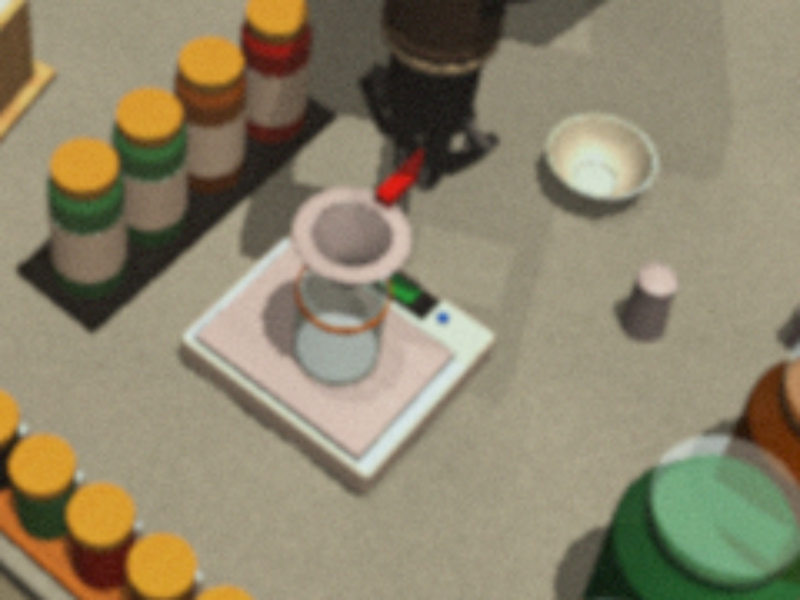

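The crop shows the funnel (352,235) held over the jar (ring at (342,295)), with its handle over the display side and the jars undisturbed. Handing in.

```bash
python3 -c "
from h import *
print(get_obs()['qd'].round(2)); print(ticket.sign_off())"
```

```text
[ 0.07  0.08 -0.09  0.07 -0.03  0.05]
the job is handed in; nothing more can be done
None
```

The job is handed in, with no verdict returned: the funnel is held still and level, its spout centred to within a few millimetres about 16 mm above the jar's mouth, with the handle square over the display side.

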